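# Butt a bracket in the fit-up jig and fix it with a spring clamp

### The arm

A 6-joint arm with a two-finger parallel gripper is mounted at the origin on the work surface. World frame = base frame: x ahead of the robot, y to its left, z up, the work surface at z = 0. Lengths are in m, angles in rad, forces in N, time in s.
With the tool pointing down it reaches from about 0.275 to 0.825 m from the base axis. Payload 4.9 kg.
Tool frame: the origin (TCP) lies midway between the tips of the shut fingers; the grasp point (between the pads) lies 19 mm behind it (bot.grip_depth is the distance from the TCP to the grasp point, in m); z points along the fingers, y is the line along which they close (so a half turn about z gives the same grasp; the last joint's range is limited). The gripper opens to 85 mm and grips with 20 to 120 N. Pads are 22 mm wide; open, the fingers measure 114 mm over their backs; the gripper's body (76 mm by 85 mm) begins 54 mm behind the grasp point. The pads swing forward as they close: fully open they stand 13 mm farther back than shut.
Start: joints at [-1.434, 0.326, -0.193, 1.052, 0, 1.437], TCP at [0.147, -0.53, 0.231] pointing down, gripper open.
Joint ranges: [-2.65, 2.65], [-0.97, 1.79], [-1.3, 1.35], [-1.93, 2.1], [-1.47, 1.37], [-3.14, 3.14]. Speed limits (rad/s): [2.57, 2.57, 3.14, 3.14, 3.14, 3.14].

### API

Orientations are given as a unit quaternion [w, x, y, z].
In Python, from cell import bot gives the robot as it stands. Calls block until the motion is done:
- bot.move_pose(position, orientation): joint-space move of the TCP to a pose.
- bot.move_linear(position, speed=0.15, rotation=None, until_force=None): straight line of the TCP; rotation=None keeps the orientation; speed is the mean speed in m/s. With until_force (N) it stops when the force on the tool has changed by that much, and returns True; else False.
- bot.goto_joints(angles): joint-space move.
- bot.set_gripper(opening, grasp_force=None): opening from 0.0 (shut) to 1.0 (fully open); grasp_force is the grip in N (None keeps the last); returns when the fingers have stopped.
- bot.wait(seconds).
- bot.solve_ik(position, orientation): joint angles nearest the present ones, or None.
- bot.camera(name): name is "scene" or "top" or "wrist"; returns the picture (480x640x3 uint8, red, green, blue); there is no depth.
- bot.calibration(name): a dict with "mtx" (3x3 intrinsics, pixels), "k1" (the pictures are not rectified: a ray, as slopes to the right and down, at radius r is drawn at 1 + k1 r^2 times it, then the intrinsics apply), "extrinsics" (4x4, takes a point from world to camera coordinates); the wrist camera has in their place "hand_eye" (4x4, takes a point from camera to tool coordinates, whose origin is the TCP and whose axes are the flange's). Camera axes: x right, y down, z forward; pixel columns grow to the right and rows downward; lengths in m; the calibration is good to about 2 mm. A picture is of the moment at which its call begins: read the wrist's pose just before it. calibration takes no time and is no camera call.
A pose or a line that the arm cannot do raises bot.PlanningError and nothing moves.
- bot.close_job(): hands the job in; it is judged then, once.
Trained networks look in the newest picture that a camera, given by its name, has taken for a name from the list of things; names that differ only in an ending like _2 or _b are one class to them, and where a whole thing is asked for, a point or a joint stands for the part that bears it (a point fixed in the world has none). Each returns a list of dicts, best first, with "confidence" (0 to 1); they miss things now and then, are a little off and sometimes report something else, mostly with a low value. They report only what shows in the picture. A call takes as long as a camera call. They do not tell look-alikes from the thing itself.
- bot.search_frame(camera, thing): "bbox" ([left, top, width, height] in pixels, round what is visible of it).
Readings, each from a call of its own:
- bot.read_clock(): time.
- bot.read_joint_positions(): joint angles.
- bot.read_joint_vel(): joint speeds.
- bot.read_joint_efforts(): joint torques, N m.
- bot.read_position(): TCP position.
- bot.read_tool_rot(): TCP orientation.
- bot.read_ft_force(): force on the tool from outside, world axes, zero at the start.
- bot.read_moment(): the same for the moment, N m.
- bot.read_gripper_width(): opening from 0.0 (shut) to 1.0 (fully open).
- bot.read_finger_force(): force on a finger pad.
Only numpy, scipy, OpenCV 4.12 (cv2) and the standard library are available. Lean on these libraries where they do the work, as an engineer would, in place of code of your own. Each camera call takes 0.05 s, during which the arm holds its last target. There are 200 camera calls.

### The job

Slide the bent steel bracket along the inside of the angle iron until it butts gently against the jig's end plate. Then squeeze the largest spring clamp off its bar and clamp the bracket to the leaning near leg of the angle iron at about the middle of the bracket's length, with the clamp square to the leg and pushed on until its spring coil sits against the leg's edge; let go and leave everything else where it is.

Things in the scene. Friction and masses are not known exactly. Their poses are not given: they have to be found in the camera images.
- leg_edge (a point): Middle of the near leg's free upper edge, at the place along it where the bracket's middle comes once butted. Fixed; about 116 mm above the table. Axes: y along the angle iron to the end plate; z up the near leg, which leans 30 deg from vertical towards the robot; x square out of the leg into the trough. The leg fills x +-4 mm, 80 mm down in -z, y from -155 to 75 mm.
- angle_iron: Dark steel L 80 x 80 x 8 mm, 230 mm long, fixed trough-up in a blue jig. Origin on its outer bottom corner line; axes as leg_edge (near leg along z, far leg along x). Two cradles hold it from below, 45 to 69 mm ahead of leg_edge in y and 98 to 122 mm behind it; under the near leg between them all is free down to the jig's base plate (150 x 250 mm, 12 mm thick).
- end_plate: Upright blue plate fixed across the +y end of the angle iron: 130 mm wide, 12 mm thick, top 125 mm above the table. Same origin as the jig: on the table, below the angle's corner line.
- stop_face (a point): Point on the end plate's face where the middle of the bracket's free end must butt. Axes as leg_edge; it lies 75 mm along y, 7 mm along x and -42 mm along z from leg_edge.
- bracket_end (a point): Middle of the free end face of the loose bent steel bracket: base 150 x 60 x 6 mm lying on the near leg's inner face, long edge down on the far leg. About 0.4 kg, 2 to 5 N to slide. Axes as leg_edge: y from lug to free end, z up the leg, x out of the base. Starts 15 to 45 mm short of the end plate.
- bracket_mid (a point): Middle of the bracket's base (75 mm behind bracket_end in y; half-way up its 60 mm and through its 6 mm). Same axes. Leg and base together are 14 mm thick; their middle plane lies 4 mm from this point in -x.
- bracket_lug (a point): Centre of the outer face of the bracket's lug, a 46 x 60 mm tab, 6 mm thick, bent up square to the base at the end away from the end plate. The face looks along -y: push it there. It fills 23 mm either way in x and 30 mm in z, and its upper half stands free above the trough.
- clamp_grip (a point): Midway between the rubber grips of the largest spring clamp (140 mm long, 32 mm wide, 0.16 kg; jaws down), at the height to squeeze. Axes: z from jaws to handles, y along its pin, x the way it opens; alike both ways round. Grips run from 25 mm below to 21 mm above and are 28 mm wide; on the bar they are 53 mm over the outside here, 65 mm at the top.
- clamp_throat (a point): Underside of the same clamp's spring coil (9 mm radius), 67 mm below clamp_grip along its z; same axes. This sits on the edge when fully on; at the start on the bar's top. The jaw pads lie 31 to 51 mm below it. Squeezing takes 16 N at first, 25 N fully: then the grips stop parallel, 26 mm over the outside, pads 29 mm apart. Let go, it grips with about 20 N.
- bar_top (a point): Middle of the top edge of the clamp rack's bar, a fixed upright steel flat 5 mm thick and 300 mm long, top 102 mm above the table; y runs along it. Three clamps hang on it, one here and one 100 mm to each side; which is the largest varies.
- small_clamp_a: Smaller spring clamp of the same shape, 95 mm long, on the bar (its pin). Leave it.
- small_clamp_b: Another smaller spring clamp, as small_clamp_a. Leave it.
- wrench: 170 mm wrench, loose, on the table; leave it.
- hammer: 260 mm hammer, loose, on the table; leave it.
- round_bar: Round bar offcut, 24 x 130 mm, lying, loose, on the table; leave it.
- box_section: Square tube offcut, 40 x 40 x 90 mm, lying, loose, on the table; leave it.
- try_square: Steel try square, 100 mm stock, 150 mm blade, lying, loose, on the table; leave it.
- oil_bottle: Oil bottle, 60 mm wide, 150 mm high, standing, loose, on the table; leave it.
Things that resemble listed ones, but are neither listed nor needed, are in the scene too. Leave any brown look-alike of the part that bears bracket_end alone. What is shaped like the part that bears clamp_grip but red is not meant.

How it is judged:
On the way:
1. the bracket is butted against the end plate, flat in the angle iron (y of bracket_end in the frame of stop_face above -0.002 m and distance between bracket_end and stop_face below 0.005 m), for 0.2 s.
At the end, for the whole second after the job is handed in: Bracket flat in the angle iron, its free end within 2 mm of the end plate. Largest clamp grips bracket and near leg together (over 6 N on each), coil within 8 mm of the leg's edge, within 25 mm of the bracket's middle lengthwise, square within 11 degrees; both at rest (all of step 1 and angle between the y axis of bracket_mid and the y axis of leg_edge, either way round below 0.05 rad and angle between the z axis of bracket_mid and the z axis of leg_edge, either way round below 0.07 rad and z of clamp_throat in the frame of leg_edge between -0.004 and 0.008 m and y of clamp_throat in the frame of bracket_mid between -0.025 and 0.025 m and angle between the z axis of clamp_throat and the z axis of leg_edge, either way round below 0.2 rad and angle between the y axis of clamp_throat and the y axis of leg_edge, either way round below 0.2 rad and contact force between clamp and bracket above 6 N and contact force between clamp and angle_iron above 6 N and linear speed of each of clamp, bracket below 0.01 m/s); the robot touches nothing.
It fails at once if the bracket is rammed against the end plate (more than 60 N) (contact force between bracket and end_plate above 60 N).
It fails at once if another clamp is moved more than 15 mm (distance of any of small_clamp_a, small_clamp_b from where it was at the start of the episode above 0.015 m).
It fails at once if a bystander is moved more than 30 mm (distance of any of wrench, hammer, round_bar, box_section, try_square, oil_bottle from where it was at the start of the episode above 0.03 m).
It also fails if it takes over 66 s, if anything falls off the work surface, if the arm or the gripper's body presses on something with over 40 N, if the wrist force passes 120 N, or if a joint passes its speed limit or range.

## Working session

There is one attempt and no reset: what is moved stays moved. The work goes in short steps, each a Python script; the robot and the scene stay as the last script left them, time stands still between calls to the robot, and variables do not carry over. Pictures are saved under pics/ and viewed, at most 10 in all, crops included, and the job is handed in when it is done.

```bash
mkdir -p pics; ls
python3 - <<'E'
from cell import bot
import cv2, numpy as np
for c in ["scene","top"]:
    im=bot.camera(c); cv2.imwrite(f"pics/{c}0.png",im[:,:,::-1])
    k=bot.calibration(c); print(c,np.round(k["mtx"],1).tolist(),k["k1"],np.round(k["extrinsics"],4).tolist())
    for t in ["bracket_end","clamp_grip","small_clamp_a","angle_iron","end_plate","bar_top","clamp_throat","bracket_lug"]:
        print(t,[(np.round(d["bbox"]).tolist(),round(d["confidence"],2)) for d in bot.search_frame(c,t)])
k=bot.calibration("wrist");print(k)
E
```

```text
pics
scene [[477.4, 0.0, 320.3], [0.0, 477.4, 235.7], [0.0, 0.0, 1.0]] -0.03488870583015453 [[-0.6252, 0.7804, 0.0001, 0.3533], [0.4915, 0.3939, -0.7767, -0.145], [-0.6062, -0.4855, -0.6299, 1.3122], [0.0, 0.0, 0.0, 1.0]]
bracket_end [([234.0, 214.0, 72.0, 49.0], 0.78), ([305.0, 167.0, 37.0, 35.0], 0.74)]
clamp_grip [([390.0, 222.0, 32.0, 73.0], 0.96), ([371.0, 195.0, 33.0, 63.0], 0.63), ([319.0, 315.0, 44.0, 56.0], 0.63)]
small_clamp_a [([503.0, 264.0, 24.0, 53.0], 0.86)]
angle_iron [([208.0, 199.0, 108.0, 82.0], 0.85)]
end_plate [([276.0, 239.0, 54.0, 73.0], 0.65)]
bar_top [([359.0, 256.0, 187.0, 109.0], 0.7)]
clamp_throat [([374.0, 199.0, 28.0, 59.0], 0.85), ([394.0, 221.0, 22.0, 71.0], 0.78), ([236.0, 214.0, 73.0, 50.0], 0.51), ([190.0, 193.0, 31.0, 41.0], 0.48), ([449.0, 252.0, 19.0, 50.0], 0.22)]
bracket_lug [([306.0, 168.0, 39.0, 32.0], 0.91), ([233.0, 214.0, 78.0, 52.0], 0.57)]
top [[522.4, 0.0, 320.9], [0.0, 522.4, 244.4], [0.0, 0.0, 1.0]] -0.09984129626047367 [[-0.1861, -0.9825, -0.0052, 0.0316], [-0.9611, 0.1832, -0.2069, 0.5155], [0.2043, -0.0335, -0.9783, 1.1097], [0.0, 
[... 504 characters left out ...]
18.0, 254.0, 28.0, 32.0], 0.68), ([295.0, 176.0, 112.0, 60.0], 0.5)]
bracket_lug [([404.0, 321.0, 30.0, 34.0], 0.78), ([310.0, 196.0, 75.0, 31.0], 0.61)]
{'mtx': array([[416.28286833,   0.        , 318.07581585],
       [  0.        , 416.28286833, 237.00150059],
       [  0.        ,   0.        ,   1.        ]]), 'k1': 0.00011448038917121372, 'hand_eye': array([[ 8.48621630e-04, -9.50628982e-01, -3.10328565e-01,
         8.04399312e-02],
       [ 9.99999401e-01,  5.92241078e-04,  9.20378015e-04,
         4.12352214e-04],
       [-6.91148692e-04, -3.10329160e-01,  9.50628915e-01,
        -1.42104829e-01],
       [ 0.00000000e+00,  0.00000000e+00,  0.00000000e+00,
         1.00000000e+00]])}
```

View pics/scene0.png

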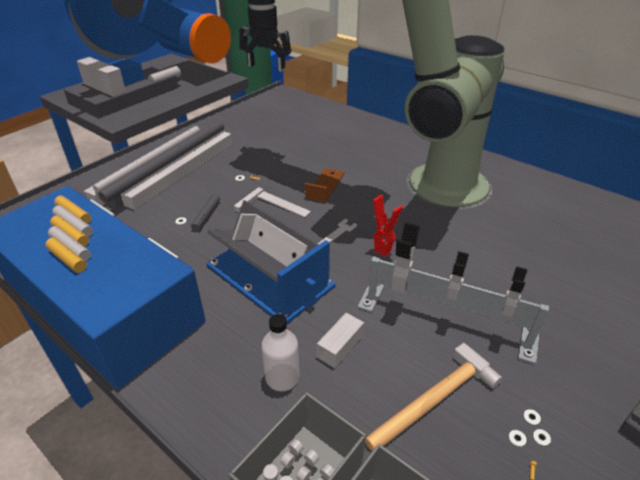

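View pics/top0.png

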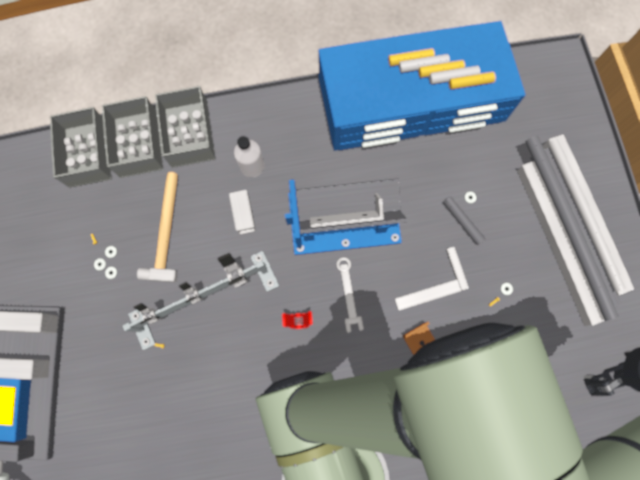

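The scene and top pictures agree. Clamp candidates:
- **Red decoy:** scene (385,225), top (297,319). Not meant.
- **Tallest, with black grips:** at the left end of the bar, scene (405,255), top (232,267). This is the one I choose.
- **Two smaller ones:** scene (458,275) and (515,290).

Bracket candidates:
- **Brown decoy:** scene (325,185), top (418,338).
- **Grey one in the blue jig:** scene (275,240), top (345,213). This is the one I choose.

Next I'll locate both roughly and take close wrist views.

```bash
cat > h.py <<'E'
from cell import bot
import cv2, numpy as np
from scipy.spatial.transform import Rotation as R
def q(M): return R.from_matrix(M).as_quat(scalar_first=True)
def Rq(w): return R.from_quat(w,scalar_first=True).as_matrix()
def tool(): 
    T=np.eye(4); T[:3,:3]=Rq(bot.read_tool_rot()); T[:3,3]=bot.read_position(); return T
def cam(name,T=None):
    k=bot.calibration(name)
    E=np.array(k["extrinsics"]) if "extrinsics" in k else np.linalg.inv(T@k["hand_eye"])
    return k["mtx"],k["k1"],E
def proj(c,P):
    K,k1,E=c; P=np.atleast_2d(P)
    return cv2.projectPoints(P.astype(float),cv2.Rodrigues(E[:3,:3])[0],E[:3,3],K,np.array([k1,0,0,0.]))[0][:,0]
def back(c,uv,z):
    "pixel -> world point on plane of height z"
    K,k1,E=c; n=cv2.undistortPoints(np.array([[uv]],float),K,np.array([k1,0,0,0.]))[0,0]
    d=E[:3,:3].T@np.r_[n,1]; o=-E[:3,:3].T@E[:3,3]; return o+d*(z-o[2])/d[2]
def down(yaw):
    "tool down, tool x at yaw"
    c,s=np.cos(yaw),np.sin(yaw); return np.array([[c,s,0],[s,-c,0],[0,0,-1.]])
E
python3 - <<'E'
from h import *
c=cam("top")
for n,uv,z in [("plate far",(292,181),.125),("plate near",(299,246),.125),("base nl",(296,254),.012),("base nr",(402,243),.012),("lug",(380,206),.1),("clampgrip",(232,266),.168),("barL",(127,326),.102),("barR",(266,257),.102)]:
    print(n,np.round(back(c,uv,z),3))
print(np.round(tool(),3))
def shot(name,p,yaw):
    bot.move_pose(p,q(down(yaw))); T=tool(); im=bot.camera("wrist"); np.save(f"pics/{name}.npy",T); cv2.imwrite(f"pics/{name}.png",im[:,:,::-1])
    c=cam("wrist",T)
    for t in ["bracket_end","clamp_grip","angle_iron","end_plate","bar_top"]: print(t,[(np.round(d["bbox"]).tolist(),round(d["confidence"],2)) for d in bot.search_frame("wrist",t)])
a=back(c,(345,213),.09); print(a)
shot("jig",[a[0],a[1]-.03,.30],np.pi/2)
b=back(c,(232,266),.168)
d=back(c,(266,257),.102)-back(c,(127,326),.102); yaw=np.arctan2(d[1],d[0]);print(yaw)
shot("clamp",[b[0],b[1],.32],yaw if 0<yaw<np.pi else yaw+np.pi)
print(bot.read_clock())
E
```

```text
plate far [ 0.646 -0.028  0.125]
plate near [ 0.503 -0.017  0.125]
base nl [ 0.51  -0.006  0.012]
base nr [ 0.489 -0.252  0.012]
lug [ 0.562 -0.206  0.1  ]
clampgrip [0.478 0.121 0.168]
barL [0.406 0.37  0.102]
barR [0.497 0.056 0.102]
[[ 0.964  0.268  0.     0.147]
 [ 0.268 -0.964 -0.    -0.53 ]
 [ 0.     0.    -1.     0.231]
 [ 0.     0.     0.     1.   ]]
[ 0.56379626 -0.12866394  0.09      ]
bracket_end [([0.0, 225.0, 92.0, 75.0], 0.73)]
clamp_grip []
angle_iron [([263.0, 23.0, 151.0, 288.0], 0.78), ([279.0, 55.0, 81.0, 211.0], 0.65)]
end_plate [([260.0, 0.0, 185.0, 42.0], 0.85)]
bar_top []
-1.2884353067139056
bracket_end [([0.0, 375.0, 108.0, 32.0], 0.78)]
clamp_grip [([124.0, 220.0, 83.0, 96.0], 0.75)]
angle_iron [([289.0, 364.0, 126.0, 94.0], 0.97)]
end_plate [([322.0, 297.0, 122.0, 100.0], 0.69)]
bar_top [([136.0, 307.0, 136.0, 51.0], 0.68), ([276.0, 0.0, 69.0, 255.0], 0.66), ([289.0, 360.0, 124.0, 94.0], 0.6)]
4.65
```

View pics/jig.png

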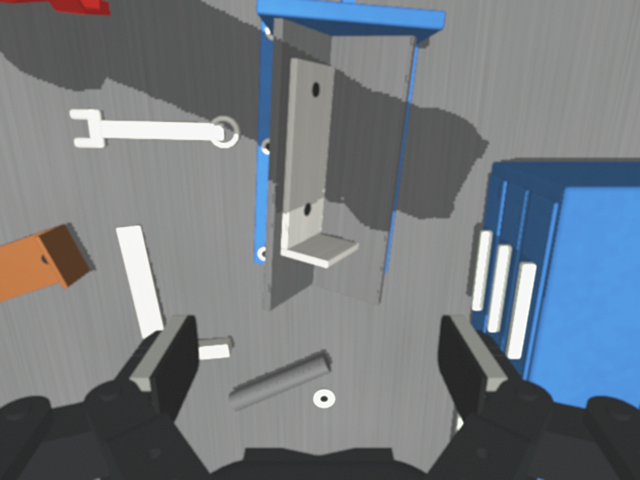

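View pics/clamp.png

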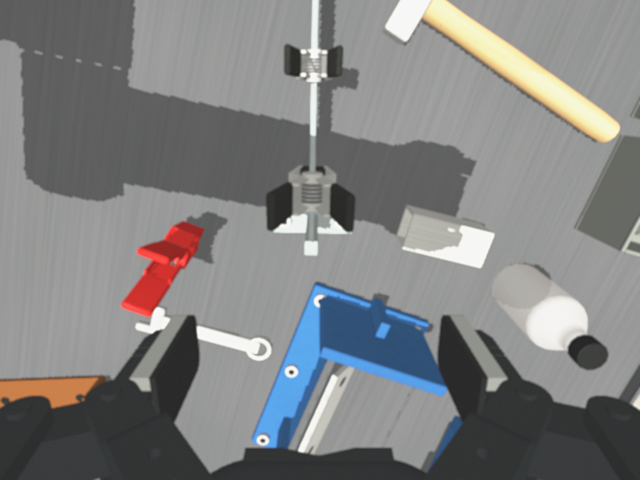

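The jig view shows the grey bracket with its lug at (320,250), the near leg's end at (268,308) and the end plate at the top (258..444, 10). The clamp view shows the big clamp astride the bar at (312,200), with its grips at (278,205) and (343,207). The red decoy is at (165,265). Now a close crop of each for exact corners.

Run:
```python
import cv2, numpy as np
a=cv2.imread("pics/jig.png"); f=lambda i:cv2.resize(i,None,fx=2.7,fy=2.7,interpolation=cv2.INTER_CUBIC)
cv2.imwrite("pics/jigc.png",np.vstack([f(a[0:110,240:460]),f(a[210:320,240:460])]))
b=cv2.imread("pics/clamp.png")[130:270,220:400]; cv2.imwrite("pics/clampc.png",cv2.resize(b,None,fx=4,fy=4,interpolation=cv2.INTER_CUBIC))
```

```text
(no output)
```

View pics/jigc.png

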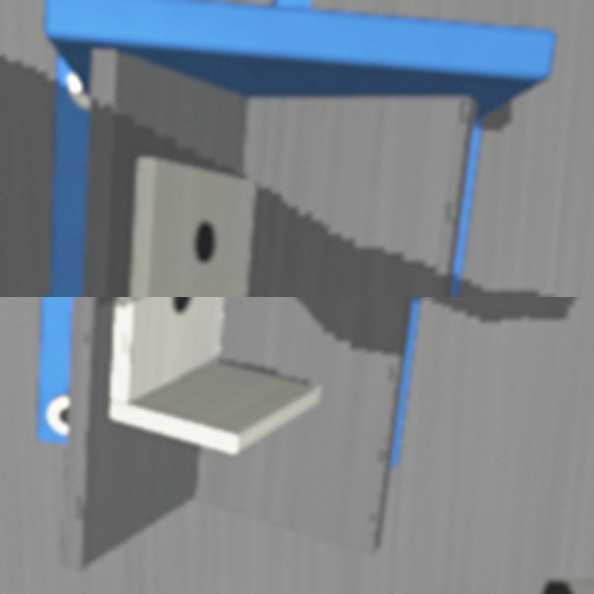

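View pics/clampc.png

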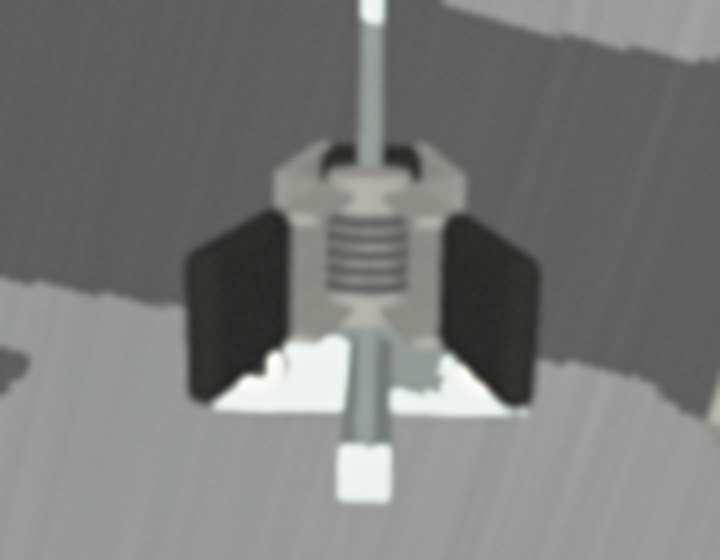

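The crops confirm the choices: a grey bracket with its lug away from the end plate, and a black-gripped clamp with its coil at (312,193). Next I fit the jig model to the corners.

```bash
cat > fit.py <<'E'
from h import *
from scipy.optimize import least_squares
H0=.116-.0713
V=np.array([.8660254,0,.5]);U=np.array([-.5,0,.8660254])
def A(x,y,z): return x/1e3*V+z/1e3*U+np.array([0,y/1e3,H0])
def world(p,P): # jig -> world
    c,s=np.cos(p[2]),np.sin(p[2]); return np.atleast_2d(P)@np.array([[c,-s,0],[s,c,0],[0,0,1]]).T+[p[0],p[1],0]
if __name__=="__main__":
    c=cam("wrist",np.load("pics/jig.npy"))
    fx=[(A(0,-155,80),263,310.4),(A(8,-155,80),270.4,311),(A(0,75,80),274.4,17.8),(A(8,75,80),283.3,18.5),(A(8,75,8),331.1,35.9),(A(8,-155,8),312.6,284.1),(A(80,-155,8),380,303.7),
     (np.array([-.065,.075,.125]),257.8,14.8),(np.array([.065,.075,.125]),443,28.9)]
    br=[((8,75,68),291.1,58.1),((14,75,68),298.1,58.5),((14,75,8),334.1,65.9),((54,-75,68),328.1,268.5),((8,-75,68),281.5,254.1),((54,-69,68),328.9,261.9),((54,-69,8),358.5,243.7)]
    uv=np.array([f[1:] for f in fx]+[b[1:] for b in br])
    def pred(p): return proj(c,world(p,np.array([f[0] for f in fx]+[A(b[0][0],b[0][1]+p[3]*1e3,b[0][2]) for b in br])))
    r=least_squares(lambda p:(pred(p)-uv).ravel(),[.56,-.1,0,-.03],loss="soft_l1",x_scale=[.01,.01,.02,.01])
    print(np.round(r.x,4)); print(np.round(pred(r.x)-uv,1).tolist()); np.save("jig.npy",r.x)
    c=cam("wrist",np.load("pics/clamp.npy"))
    for n,u,z in [("coil",(312,193.3),.12),("bar a",(312.5,135),.102),("bar b",(311.5,240),.102),("grip",(310.6,213),.19),("gL",(220+187/4,130+262/4),.19),("gR",(220+540/4,130+265/4),.19)]: print(n,np.round(back(c,u,z),4))
E
python3 fit.py
```

```text
[ 0.5677 -0.103  -0.0771 -0.0285]
[[0.1, -1.2], [0.1, 0.9], [0.2, 0.8], [0.6, -0.2], [1.3, -0.0], [0.1, 0.6], [-1.4, 1.8], [-21.5, -2.4], [-17.5, -0.4], [0.0, 6.1], [-0.2, 5.9], [1.5, 6.4], [0.2, -2.2], [-0.2, -1.2], [0.0, -2.5], [1.5, -2.4]]
coil [0.4734 0.1248 0.12  ]
bar a [0.4609 0.1692 0.102 ]
bar b [0.4857 0.0792 0.102 ]
grip [0.473  0.1263 0.19  ]
gL [0.4417 0.1297 0.19  ]
gR [0.4983 0.1456 0.19  ]
```

```bash
sed -i 's/(54,-75,68),328.1/(54,-81,68),328.1/; s/(8,-75,68)/(8,-81,68)/; s/(54,-69,/(54,-75,/g; s/^     (np.array(\[-.065.*$/     ]/' fit.py; python3 fit.py | head -2
python3 - <<'E'
from fit import *
p=np.load("jig.npy")
for n,P in [("leg_edge",A(4,0,80)),("lug",A(31,p[3]*1e3-81,38))]: print(n,world(p,P))
# push plan feasibility
for yaw in (np.pi/2+p[2],):
  for P in (A(33,p[3]*1e3-130,40),A(33,-81,40)):
    w=world(p,P)[0]; print(w,bot.solve_ik(w,q(down(yaw))))
z=-world([0,0,p[2]],U)[0]; y=world([0,0,p[2]],V)[0]; 
for s in(1,-1):
  M=np.c_[np.cross(s*y,z),s*y,z]; E=world(p,A(4,0,80))[0]
  for d in (.067,.14,.2): print(s,d,bot.solve_ik(E-z*d+z*bot.grip_depth,q(M)))
for yw in (1.84,1.84-np.pi): print(bot.solve_ik([.473,.1255,.15],q(down(yw))))
E
```

```text
[ 0.5674 -0.1027 -0.0742 -0.0246]
[[0.3, -1.4], [0.2, 0.7], [-0.6, 0.4], [-0.1, -0.6], [0.7, -0.5], [0.2, 0.3], [-1.2, 1.3], [-0.3, 0.0], [-0.5, -0.2], [1.5, 1.1], [-0.0, -0.2], [-0.3, 0.8], [-0.2, -0.5], [1.3, -0.7]]
leg_edge [[ 0.53097957 -0.09995412  0.11598203]]
lug [[ 0.56740615 -0.20856316  0.09310897]]
[ 0.56450144 -0.25748246  0.09584102] [-0.5468381   0.56736122 -0.17820879  0.82522631  0.          1.0982049 ]
[ 0.56996155 -0.18407751  0.09584102] [-0.43558317  0.53223432 -0.24135105  0.79721096  0.          1.20945983]
1 0.067 [-0.44222411  0.04406142 -0.93570925  0.09689897  0.1808487   1.24854861]
1 0.14 [-0.48285821 -0.1371152  -0.89734585  0.32334844  0.19999842  1.21204938]
1 0.2 [-0.52356088 -0.26603907 -0.84152436  0.51575595  0.21891839  1.17520535]
-1 0.067 [-0.44222411  0.04406142 -0.93570925  0.09689897  0.1808487  -1.89304405]
-1 0.14 [-0.48285821 -0.1371152  -0.89734585  0.32334844  0.19999842 -1.92954327]
-1 0.2 [-0.52356088 -0.26603907 -0.84152436  0.51575595  0.21891839 -1.9663873 ]
[ 0.10838043  0.29032655 -0.46961962  0.81085015  0.          1.40997308]
[ 0.10838043  0.29032655 -0.46961962  0.81085015  0.         -1.73161957]
```

Run:
```python
from fit import *
p=np.load("jig.npy"); g=p[3]*1e3; yaw=np.pi/2+p[2]; Q=q(down(yaw)); W=lambda y,dz=0:world(p,A(33,y,40))[0]+[0,0,dz]
bot.set_gripper(0.0)
bot.move_pose(W(g-140,.15),Q); bot.move_linear(W(g-140),.15)
print(bot.move_linear(W(g-81-11-6),.1,until_force=15), bot.read_ft_force())
hit=bot.move_linear(W(-81-11+12),.02,until_force=15); 
jp=lambda:((tool()[:3,3]-[p[0],p[1],0])@[-np.sin(p[2]),np.cos(p[2]),0])*1e3
print(hit,bot.read_ft_force(),jp()+81+11)
bot.move_linear(W(-140),.1); bot.move_linear(W(-140,.2),.25)
bot.move_pose(world(p,A(33,-30,40))[0]*[1,1,0]+[0,0,.30],q(down(yaw)))
T=tool(); im=bot.camera("wrist"); np.save("pics/jig2.npy",T); cv2.imwrite("pics/jig2.png",im[:,:,::-1]); print(bot.read_clock())
c=cam("wrist",T)
a=im.copy()
for P in [A(8,75,68),A(14,75,68),A(14,75,8),A(54,-81,68),A(8,-81,68),A(54,-75,8),A(8,-155,80),A(8,75,80)]:
    cv2.circle(a,tuple(np.int32(np.round(proj(c,world(p,P))[0]))),2,(255,0,0),-1)
cv2.imwrite("pics/jig2o.png",cv2.resize(a[0:340,200:500],None,fx=1.75,fy=1.75)[:,:,::-1])
```

```text
False [ 1.01092728 -0.68052457 -0.79881882]
True [ 0.53697053 -1.19272388  0.75404821] 0.8286841810095353
12.375
```

View pics/jig2o.png

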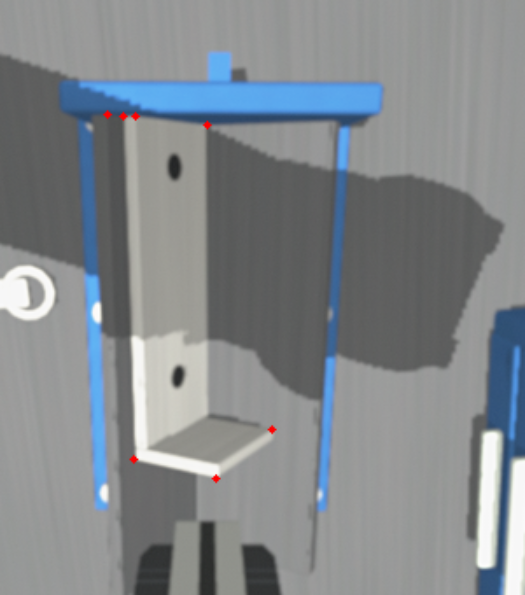

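The bracket is butted: the overlay corners coincide with it and its free end meets the end plate at crop (130,118). Next is the clamp.

Run:
```python
from fit import *
p=np.load("jig.npy"); Q=q(down(1.84)); x,y=.473,.1255
bot.set_gripper(1.0); bot.move_pose([x,y,.30],Q)
print(bot.move_linear([x,y,.148],.12,until_force=12),bot.read_ft_force())
bot.set_gripper(0.0,grasp_force=60); print("w",bot.read_gripper_width(),bot.read_finger_force(),bot.read_ft_force())
zg=bot.read_position()[2]; td=zg-.102; np.save("td.npy",td); print("td",td,bot.read_position())
bot.move_linear([x,y,.30],.12); print("lifted",bot.read_gripper_width(),bot.read_ft_force())
z=-world([0,0,p[2]],U)[0]; v=world([0,0,p[2]],V)[0]; M=np.c_[np.cross(v,z),v,z]
E=world(p,A(7,0,80))[0]
bot.move_pose(E-z*(td+.10),q(M)); print(bot.read_clock(),bot.read_gripper_width())
T=tool(); im=bot.camera("wrist"); np.save("pics/held.npy",T); a=im.copy(); c=cam("wrist",T)
for P in [A(7,0,80),A(7,-20,80),A(7,20,80)]: cv2.circle(a,tuple(np.int32(np.round(proj(c,world(p,P))[0]))),3,(255,0,0),-1)
cv2.imwrite("pics/held.png",a[:,:,::-1])
```

```text
False [ 0.07258268 -0.40426587  0.16117056]
w 0.29363015626828315 55.97955761477351 [-11.52369671  -2.33025856  50.0763175 ]
td 0.052919172144437074 [0.47588334 0.1255534  0.15491917]
lifted 0.2864146353967018 [-0.4934105   0.30613025 -2.21703284]
18.6167 0.28440678774233463
```

View pics/held.png

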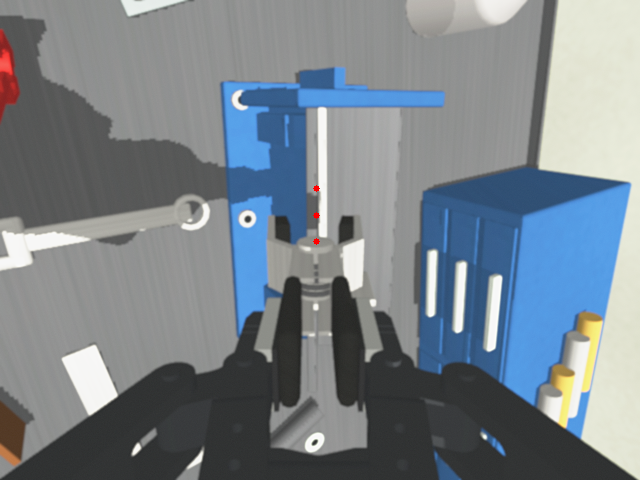

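The held view shows the clamp straight in the fingers, its jaws at (278,228) and (350,228). They straddle the leg edge line at u≈316, so I push it on.

Run:
```python
from fit import *
p=np.load("jig.npy"); td=float(np.load("td.npy"))
z=-world([0,0,p[2]],U)[0]; E=world(p,A(7,0,80))[0]
print(bot.move_linear(E-z*(td+.01),.06,until_force=15),bot.read_ft_force())
hit=bot.move_linear(E-z*(td-.004),.015,until_force=9)
d=(E-tool()[:3,3])@z-td; print(hit,"throat above edge",d,bot.read_ft_force(),bot.read_gripper_width())
bot.set_gripper(1.0); print(bot.read_gripper_width(),bot.read_ft_force())
bot.move_linear(E-z*(td+.14),.1); print(bot.read_clock())
T=tool(); im=bot.camera("wrist"); a=im.copy(); c=cam("wrist",T)
for P in [A(7,0,80),A(14,75,68),A(8,-81,68),A(54,-81,68)]: cv2.circle(a,tuple(np.int32(np.round(proj(c,world(p,P))[0]))),2,(255,0,0),-1)
cv2.imwrite("pics/done.png",a[:,:,::-1]); cv2.imwrite("pics/done_s.png",cv2.resize(bot.camera("scene")[160:340,180:420],None,fx=3,fy=3)[:,:,::-1])
```

```text
False [-0.10459305 -0.18992772 -2.13680888]
True throat above edge 0.0018249444655153713 [-4.30347164  0.12254063  6.74854199] 0.2826019474824606
0.9992078523386116 [ 0.35184831 -1.3034565   0.30331136]
23.075
```

View pics/done.png

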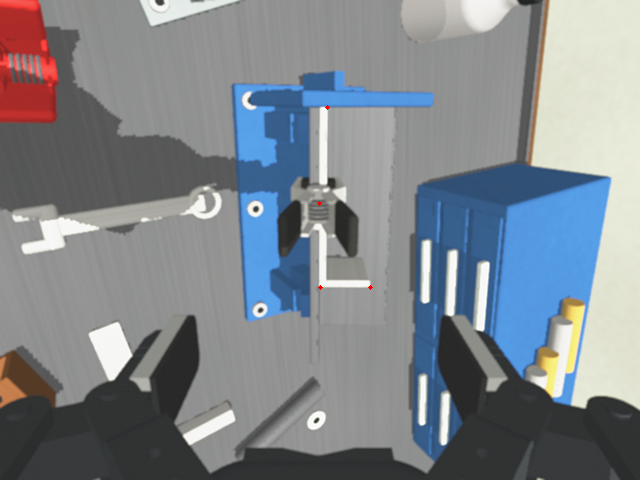

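View pics/done_s.png

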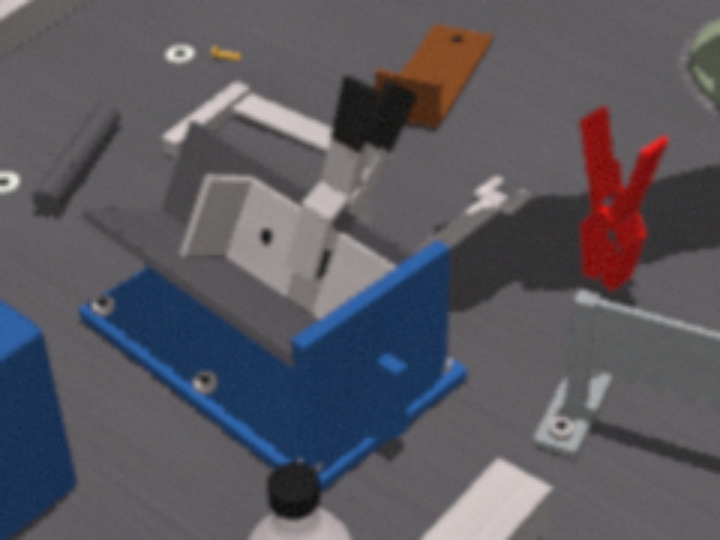

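Both pictures show the clamp square on the leg at (318,210), coil on the edge. The bracket corners still match the butted model. One gentle touch on the lug will confirm the bracket didn't creep back, then I hand in.

Run:
```python
from fit import *
p=np.load("jig.npy"); yaw=np.pi/2+p[2]; Q=q(down(yaw-np.pi)); W=lambda y,dz=0:world(p,A(33,y,40))[0]+[0,0,dz]
bot.set_gripper(0.0)
bot.move_pose(W(-140,.2),Q); bot.move_linear(W(-140),.15)
bot.move_linear(W(-81-11-6),.1,until_force=10)
jp=lambda:((tool()[:3,3]-[p[0],p[1],0])@[-np.sin(p[2]),np.cos(p[2]),0])*1e3
hit=bot.move_linear(W(-81-11+5),.015,until_force=12); print(hit,jp()+92,bot.read_ft_force())
bot.move_linear(W(-140),.1); bot.move_linear(W(-140,.2),.25); bot.wait(.5); print(bot.read_clock())
```

```text
True 0.45478994953246854 [ 1.04433634 -0.82120579  0.63785063]
31.425
```

```bash
python3 -c "
from cell import bot
print(bot.close_job())"
```

```text
the job is handed in; nothing more can be done
None
```

I handed the job in at about 31 s on the robot's clock: the bracket is butted against the end plate, and the largest clamp grips it and the near leg at mid-length, square, with its coil about 2 mm from the leg's edge; the call returned no verdict, and I did not measure the clamp's grip force.

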